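# Set the valves of the filtration manifold for one sample

### The job

Set the three lever valves of the vacuum filtration manifold, all left part-way, so that the vacuum draws only through the head that carries the filter funnel: open fully the valve on the funnel's pipe (its lever in line with the pipe, pointing to the robot) and fully shut the other two (levers straight across their pipes, pointing to the left). Push the levers round gently with a fingertip, without gripping them, leave the funnel, the lids, the bottle, the jar and the beaker where they stand, and finish with the hand clear.

Things in the scene. Friction and masses are not known exactly. Their poses are not given: they have to be found in the camera images.
- manifold: three-place vacuum filtration manifold, bare steel, fixed. Origin: on the bench below the middle valve's stem; x from the robot's side (header) to the far side (filter heads), y along the row to the left, z up. Three level pipes along x (14 mm thick, axis 45 mm up) at y = +130, 0, -130 mm, each with a quarter-turn ball valve at x = 0 (27 mm thick, 58 mm long), upright stem, lever above
- header (a point): middle of the vacuum header nearest the robot: a level tube 32 mm thick, 400 mm long, along the manifold's y at x = -95 mm, axis 45 mm and top 61 mm above the bench; a drop pipe at its right end (y = -240 mm). Under the levers' sweep nothing is higher than this top, apart from the valve stems (18 mm across)
- valve_left (a joint): angle of the left-hand (+y) valve's lever, rad: 0 = shut (across its pipe, pointing to the manifold's +y, left), 1.571 = fully open (in line with its pipe, pointing to the manifold's -x, to the robot); anticlockwise from above as it opens. Hard stop at both ends; stiff by friction (0.15 N m, 2 to 3 N near its end), stays where left. Starts at 0.3 to 1.25
- valve_left_stem (a point): point on the upright turning axis of the left-hand (+y) valve, at mid-height of its lever's black sleeve (95 mm above the bench)
- valve_left_tip (a point): free end of the lever of the left-hand (+y) valve, 85 mm from the stem axis. The lever's outer part, 33 to 85 mm from the axis, is a black plastic sleeve 14 mm wide and 12 mm high, 89 to 101 mm above the bench; inward a thin cranked steel strip, 12 mm wide, goes down to the stem
- seat_left (a point): centre of the flat top of the left-hand (+y) filter head, 95 mm above the bench, behind the left-hand (+y) valve on the same pipe
- valve_mid (a joint): angle of the middle valve's lever, rad: 0 = shut (across its pipe, pointing to the manifold's +y, left), 1.571 = fully open (in line with its pipe, pointing to the manifold's -x, to the robot); anticlockwise from above as it opens. Hard stop at both ends; stiff by friction (0.15 N m, 2 to 3 N near its end), stays where left. Starts at 0.3 to 1.25
- valve_mid_stem (a point): point on the upright turning axis of the middle valve, at mid-height of its lever's black sleeve (95 mm above the bench)
- valve_mid_tip (a point): free end of the lever of the middle valve, 85 mm from the stem axis. The lever's outer part, 33 to 85 mm from the axis, is a black plastic sleeve 14 mm wide and 12 mm high, 89 to 101 mm above the bench; inward a thin cranked steel strip, 12 mm wide, goes down to the stem
- seat_mid (a point): centre of the flat top of the middle filter head, 95 mm above the bench, behind the middle valve on the same pipe
- valve_right (a joint): angle of the right-hand (-y) valve's lever, rad: 0 = shut (across its pipe, pointing to the manifold's +y, left), 1.571 = fully open (in line with its pipe, pointing to the manifold's -x, to the robot); anticlockwise from above as it opens. Hard stop at both ends; stiff by friction (0.15 N m, 2 to 3 N near its end), stays where left. Starts at 0.3 to 1.25
- valve_right_stem (a point): point on the upright turning axis of the right-hand (-y) valve, at mid-height of its lever's black sleeve (95 mm above the bench)
- valve_right_tip (a point): free end of the lever of the right-hand (-y) valve, 85 mm from the stem axis. The lever's outer part, 33 to 85 mm from the axis, is a black plastic sleeve 14 mm wide and 12 mm high, 89 to 101 mm above the bench; inward a thin cranked steel strip, 12 mm wide, goes down to the stem
- seat_right (a point): centre of the flat top of the right-hand (-y) filter head, 95 mm above the bench, behind the right-hand (-y) valve on the same pipe
- funnel: the steel filter funnel: an open upright cup, 60 mm in diameter (66 at foot and rim), 98 mm high, standing loose on one of the three heads, a different one each time. Origin: centre of its underside, z up. Must not be disturbed
- lid1: one of two flat steel lids, 68 mm in diameter, 8 mm thick, with a black knob (22 mm high in all), lying loose on the two heads without a funnel. Origin: centre of its underside. Must not be disturbed
- lid2: one of two flat steel lids, 68 mm in diameter, 8 mm thick, with a black knob (22 mm high in all), lying loose on the two heads without a funnel. Origin: centre of its underside. Must not be disturbed
- reagent: white plastic reagent bottle with black cap, 60 mm in diameter, 150 mm high, standing loose on the bench to the right of the manifold. Origin: centre of its underside. Leave alone
- jar: amber glass jar with white lid, 64 mm in diameter, 75 mm high, loose on the bench to the right. Origin: centre of its underside. Leave alone
- beaker: white plastic beaker, 72 mm in diameter, 90 mm high, loose on the bench to the left of the manifold. Origin: centre of its underside. Leave alone
There are look-alikes about, which are no part of the job. Leave any blue, green or yellow look-alike of the funnel alone.

How it is judged:
By the outcome, as a careful person would: the job done as asked, in the order asked, and still so for the second after the job is handed in, with the robot touching nothing.
It also fails if it takes over 48 s, if anything falls off the work surface, if the arm or the gripper's body presses on something with over 40 N, if the wrist force passes 120 N, or if a joint passes its speed limit or range.

### The arm

A 7-joint arm with a two-finger parallel gripper is mounted at the origin on the work surface. World frame = base frame: x ahead of the robot, y to its left, z up, the work surface at z = 0. Lengths are in m, angles in rad, forces in N, time in s.
With the tool pointing down it reaches from about 0.4 to 0.85 m from the base axis. Payload 10.4 kg.
Tool frame: the origin (TCP) lies at the centre of the arm's flange, where the gripper is bolted on; the fingertips stand 173 mm ahead of it and the grasp point (between the pads) lies 155 mm ahead of it; z points along the fingers, y is the line along which they close (so a half turn about z gives the same grasp; the last joint's range is limited). The gripper opens to 85 mm and grips with 20 to 120 N. Pads are 22 mm wide; open, the fingers measure 114 mm over their backs; the gripper's body (76 mm by 85 mm) begins 54 mm behind the grasp point. The pads swing forward as they close: fully open they stand 13 mm farther back than shut.
Start: joints at [1.23, 0.332, -0.065, 1.46, 0.022, 1.35, -0.088], TCP at [0.195, -0.594, 0.405] pointing down, gripper open.
Joint ranges: [-2.6, 2.6], [-0.5, 2.12], [-1.47, 1.34], [0.16, 2.42], [-1.27, 4.41], [0.06, 2.06], [-2.6, 2.6]. Speed limits (rad/s): [2.22, 2.22, 2.79, 2.79, 3.14, 3.14, 3.14].

### API

Orientations are given as a unit quaternion [x, y, z, w].
In Python, from workcell import manip, viewer, finder gives the robot as it stands.
- The arm moves only by the tool arm_command, never from a script. Its argument "plan" is a list of rows, each an object with "dp": the shift along the tool's x, y, z in mm, a list of three; "spin": the turn about the tool's z in rad. A call has 1 to 5 rows; each row shifts and turns the commanded pose from where the row before left it, along the tool's axes as they then stand; what a row does not reach is not made up. A row lasts 1/10 s, in which the tool goes at most 50 mm and 8.59 degrees, less where a joint would pass 70% of its speed; a pose out of reach is approached as far as the arm can. A call is refused whole if a number of a shift passes 50 or a number of a turn 0.15, either way. A call with a gripper value outside its range is refused whole. "grip" is the closure, from -1 (fully open) to 1 (shut), set as the call begins (left out, the last holds). The fingers move at their own pace and stop on an object; "newtons" is the grip in N (left out, the last holds). Time passes only in rows, so rows that do not move let the fingers close. It gives the time, the measured TCP pose, the force, the opening and the grip force at its end, in the units of the state.
- manip.get_obs(): the state, without advancing time (a new reading comes with each control period).
- viewer.camera(name): name is "side" or "top" or "wrist"; returns the picture (400x640x3 uint8, blue, green, red); there is no depth.
- viewer.camera_params(name): a dict with "vertical_fov" (degrees; the focal length in pixels is half the picture's height over the tangent of half this angle, whatever the lens; pixels are square), "cx", "cy" (the principal point, pixels), "k1" (the pictures are not rectified: a ray, as slopes to the right and down, at radius r is drawn at 1 + k1 r^2 times it, then the intrinsics apply), "R" (3x3) and "t" (3): a world point X has camera coordinates R X + t; the wrist camera has in their place "T_tool_cam" (4x4, takes a point from camera to tool coordinates, whose origin is the TCP and whose axes are the flange's). Camera axes: x right, y down, z forward; pixel columns grow to the right and rows downward; lengths in m; the calibration is good to about 2 mm. A picture is of the moment at which its call begins: read the wrist's pose just before it. camera_params takes no time and is no camera call.
- manip.hand_in(): hands the job in; it is judged then, once.
Trained networks look in the newest picture that a camera, given by its name, has taken for a name from the list of things; names that differ only in an ending like _2 or _b are one class to them, and where a whole thing is asked for, a point or a joint stands for the part that bears it (a point fixed in the world has none). Each returns a list of dicts, best first, with "score" (0 to 1); they miss things now and then, are a little off and sometimes report something else, mostly with a low value. They report only what shows in the picture. A call takes as long as a camera call. They do not tell look-alikes from the thing itself.
- finder.find_in(camera, thing): "position" ([x, y, z] in m, in world coordinates, good to about 4 mm: the middle of the surface that is visible of it).
The state is a dict: "clock": time; "joint_pos": joint angles; "joint_velocities": joint speeds; "tau": joint torques, N m; "position": TCP position; "ee_rot": TCP orientation; "ft_force": force on the tool from outside, world axes, zero at the start; "torque": the same for the moment, N m; "grip_width": opening from 0.0 (shut) to 1.0 (fully open); "grasp_force": force on a finger pad.
Only numpy, scipy, OpenCV 4.12 (cv2) and the standard library are available. Lean on these libraries where they do the work, as an engineer would, in place of code of your own. Each camera call takes 0.05 s, during which the arm holds its last target. There are 200 camera calls.

## Working session

There is one attempt and no reset: what is moved stays moved. The work goes in short steps, Python scripts to look and compute and a tool call to move; the robot and the scene stay as the last step left them, time stands still between calls to the robot, and variables do not carry over. Pictures are saved under pics/ and viewed, at most 10 in all, crops included, and the job is handed in when it is done.

Besides the shell and the picture viewer there is one more tool, called as name([rows], argument=value, ...), one row to a line, values as JSON. arm_command: Moves the arm, as the interface text tells. Its arguments: {"type":"object","properties":{"plan":{"type":"array","items":{"type":"object","properties":{"dp":{"type":"array","items":{"type":"number"}},"spin":{"type":"number"}}}},"grip":{"type":"number"},"newtons":{"type":"number"}},"required":["plan"]}

```bash
mkdir -p pics; cat > h.py <<'E'
from workcell import manip, viewer, finder
import numpy as np, cv2
E
python3 - <<'E'
from h import *
o=manip.get_obs();print(o['clock'],o['position'],o['ee_rot'],o['grip_width'])
for c in ['top','side']:
    im=viewer.camera(c);cv2.imwrite(f'pics/{c}0.png',im)
    p=viewer.camera_params(c);print(c,p)
    for n in ['manifold','header','valve_left_stem','valve_left_tip','valve_mid_stem','valve_mid_tip','valve_right_stem','valve_right_tip','funnel','lid1','seat_left','seat_mid','seat_right']:
        r=finder.find_in(c,n);print(n,[(np.round(d['position'],3).tolist(),round(d['score'],2)) for d in r[:4]])
print(manip.get_obs()['clock'])
E
```

```text
0.0 [ 0.19526769 -0.59357548  0.40389674] [ 9.87400152e-01  1.58241602e-01 -1.38413218e-04 -7.18729607e-04] 1.0023887794462205
top {'vertical_fov': 42.21442286122218, 'cx': 319.4019054652602, 'cy': 210.86149793840508, 'k1': -0.10130164202095546, 'R': array([[ 0.02034642, -0.99972015,  0.01206841],
       [-0.98333555, -0.0221912 , -0.18044041],
       [ 0.18065773, -0.00819598, -0.98351188]]), 't': array([-0.02537208,  0.60960671,  1.22250664])}
manifold [([0.506, -0.005, 0.048], 0.79), ([0.517, -0.108, 0.096], 0.44)]
header [([0.506, -0.002, 0.052], 0.56), ([0.502, 0.142, 0.093], 0.41)]
valve_left_stem [([0.505, 0.142, 0.094], 0.61), ([0.52, -0.105, 0.097], 0.15)]
valve_left_tip [([0.505, 0.143, 0.1], 0.8), ([0.505, -0.005, 0.053], 0.71)]
valve_mid_stem [([0.513, 0.017, 0.097], 0.68), ([0.463, 0.441, 0.052], 0.52), ([0.514, -0.101, 0.1], 0.3)]
valve_mid_tip [([0.509, 0.019, 0.101], 0.8)]
valve_right_stem [([0.515, -0.102, 0.097], 0.8)]
valve_right_tip [([0.514, -0.101, 0.1], 0.59), ([0.505, 0.023, 0.099], 0.52)]
funnel [([0.791, 0.136, 0.049], 0.92), ([0.783, -0.098, 0.049], 0.83), 
[... 545 characters left out ...]
])}
manifold [([0.539, 0.04, 0.046], 0.92), ([0.665, 0.139, 0.099], 0.25)]
header [([0.538, 0.046, 0.049], 0.95)]
valve_left_stem [([0.54, 0.042, 0.046], 0.67), ([0.498, 0.152, 0.098], 0.64)]
valve_left_tip [([0.497, 0.149, 0.095], 0.45)]
valve_mid_stem [([0.502, 0.028, 0.093], 0.48)]
valve_mid_tip []
valve_right_stem [([0.511, -0.096, 0.093], 0.52)]
valve_right_tip []
funnel [([0.662, 0.023, 0.157], 0.93), ([0.767, -0.079, 0.068], 0.92), ([0.774, 0.153, 0.064], 0.72), ([0.77, 0.033, 0.071], 0.71)]
lid1 [([0.663, -0.124, 0.1], 0.78), ([0.663, 0.138, 0.098], 0.62)]
seat_left [([0.536, 0.043, 0.049], 0.92)]
seat_mid [([0.536, 0.046, 0.048], 0.87)]
seat_right [([0.538, 0.047, 0.047], 0.58)]
1.4
```

```bash
python3 - <<'E'
import cv2
a=cv2.imread('pics/top0.png')
cv2.imwrite('pics/topc.png',cv2.resize(a[60:330,150:510],(800,600),interpolation=cv2.INTER_CUBIC))
E
```

```text
(no output)
```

View pics/topc.png

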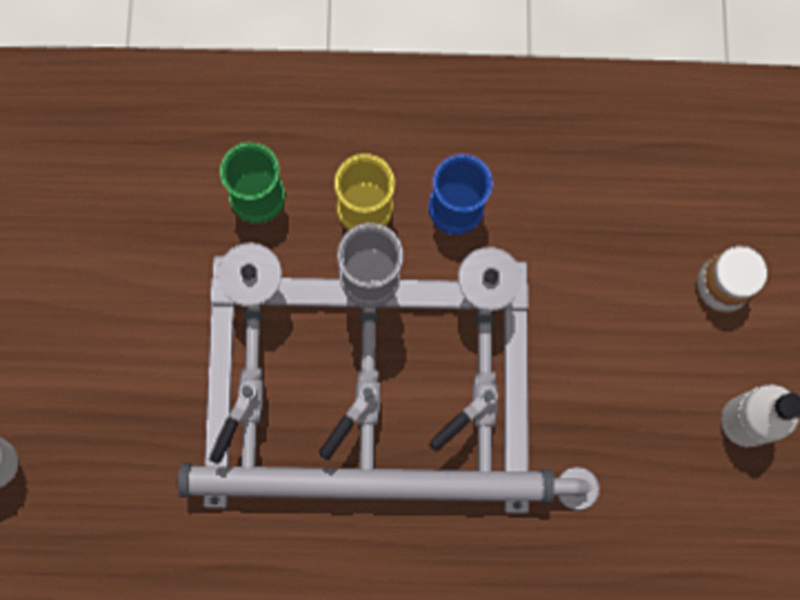

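View pics/side0.png

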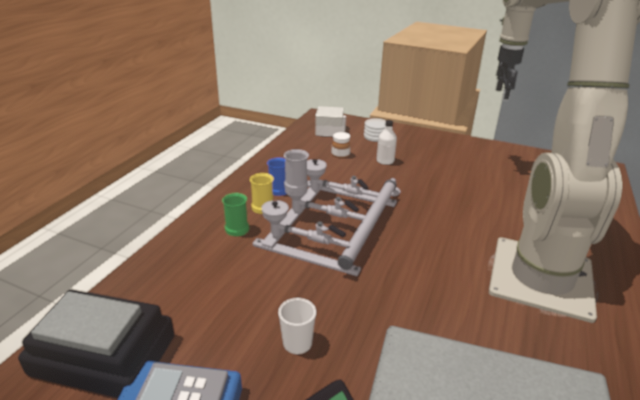

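The top crop shows the bare steel funnel on the middle head (370,260). The look-alikes are green (251,180), yellow (365,190) and blue (460,190), all behind the manifold, and the lids are at (249,272) and (490,277). So the middle valve opens and the left and right ones shut. The black sleeves end at about (216,458), (326,455) and (436,444).

```bash
cat >> h.py <<'E'
def ray(cam,px,z):
    p=viewer.camera_params(cam);f=200/np.tan(np.radians(p['vertical_fov'])/2)
    K=np.array([[f,0,p['cx']],[0,f,p['cy']],[0,0,1]])
    u=cv2.undistortPoints(np.array([[px]],float),K,np.array([p['k1'],0,0,0.])).ravel()
    d=p['R'].T@np.array([u[0],u[1],1]);c=-p['R'].T@p['t']
    return c+d*(z-c[2])/d[2]
E
python3 - <<'E'
from h import *
a=cv2.imread('pics/top0.png')
m=(a.max(2)<60).astype(np.uint8);m[:235]=0;m[:,:235]=0;m[275:]=0;m[:,370:]=0
n,l,s,c=cv2.connectedComponentsWithStats(m)
for i in range(1,n):
    if s[i,4]<25: continue
    pts=np.argwhere(l==i)[:,::-1].astype(float)
    W=np.array([ray('top',q,.101)[:2] for q in pts]);ctr=W.mean(0)
    e=np.linalg.svd(W-ctr)[2][0];e*=-np.sign(e[0]);pr=(W-ctr)@e
    print(s[i],'ctr',ctr.round(4),'angle',np.degrees(np.arctan2(-e[0],e[1])).round(1),'ext',pr.min().round(3),pr.max().round(3),'stem est',(ctr-.059*e).round(4),'tip',(ctr+.026*e).round(4))
for n,q,z in [('stemL',(249,392),.085),('stemM',(369,396),.085),('stemR',(489,396),.085),('lidL',(249,272),.117),('lidR',(490,277),.117),('hdrL',(186,480),.061),('hdrR',(547,487),.061)]:
    print(n,ray('top',(150+q[0]/2.2222,60+q[1]/2.2222),z).round(4))
E
```

```text
[265 239   6  31  84] ctr [0.4955 0.1083] angle 84.3 ext -0.036 0.035 stem est [0.5542 0.1024] tip [0.4696 0.1109]
[344 246  17  17  91] ctr [ 0.4999 -0.0898] angle 45.3 ext -0.024 0.024 stem est [ 0.5419 -0.1313] tip [ 0.4815 -0.0715]
[245 248  12  20 104] ctr [0.4866 0.1469] angle 68.2 ext -0.023 0.024 stem est [0.5414 0.1249] tip [0.4625 0.1565]
[294 248  15  19 112] ctr [0.4911 0.0292] angle 55.9 ext -0.025 0.024 stem est [ 0.54   -0.0039] tip [0.4696 0.0438]
[349 251  16  20  86] ctr [ 0.4799 -0.1048] angle 53.1 ext -0.029 0.026 stem est [ 0.5271 -0.1402] tip [ 0.4591 -0.0892]
[304 257   8  13  46] ctr [0.4732 0.0105] angle 69.3 ext -0.019 0.013 stem est [ 0.5284 -0.0103] tip [0.4489 0.0197]
stemL [0.5395 0.1236 0.085 ]
stemM [ 0.5381 -0.0054  0.085 ]
stemR [ 0.5409 -0.1345  0.085 ]
lidL [0.6642 0.1256 0.117 ]
lidR [ 0.6647 -0.1318  0.117 ]
hdrL [0.445  0.1907 0.061 ]
hdrR [ 0.4458 -0.2007  0.061 ]
```

arm_command([
  {"dp": [20, -42, 0], "spin": 0.15},
  {"dp": [20, -42, 0], "spin": 0.15},
  {"dp": [20, -42, 0], "spin": 0.018},
  {"dp": [20, -42, 0]},
  {"dp": [20, -42, 0]},
], grip=1, newtons=30)

```text
invalid input at $.plan[3]: expected keys dp, spin
```

arm_command([
  {"dp": [20, -42, 0]},
  {"dp": [20, -42, 0]},
  {"dp": [20, -42, 0]},
  {"dp": [20, -42, 0]},
  {"dp": [20, -42, 0]},
])

```text
invalid input at $.plan[0]: expected keys dp, spin
```

arm_command([
  {"dp": [20, -42, 0], "spin": 0.15},
  {"dp": [20, -42, 0], "spin": 0.15},
  {"dp": [20, -42, 0], "spin": 0.018},
  {"dp": [20, -42, 0], "spin": 0},
  {"dp": [20, -42, 0], "spin": 0},
], grip=1, newtons=30)

```text
clock: 1.9
position: [0.2736, -0.3746, 0.4049]
ee_rot: [1.0, -0.0, 0.0, 0.0]
ft_force: [1.3, -0.5, -0.4]
grip_width: 0.145
grasp_force: 0.0
```

arm_command([
  {"dp": [20, -42, 0], "spin": 0},
  {"dp": [20, -42, 0], "spin": 0},
  {"dp": [20, -42, 0], "spin": 0},
  {"dp": [20, -42, 0], "spin": 0},
  {"dp": [0, 0, 0], "spin": 0},
])

```text
clock: 2.4
position: [0.3555, -0.2033, 0.4053]
ee_rot: [1.0, 0.004, 0.001, 0.0]
ft_force: [-0.8, -0.1, -0.3]
grip_width: -0.001
grasp_force: 0.0
```

arm_command([
  {"dp": [25, -40, 0], "spin": 0},
  {"dp": [25, -40, 0], "spin": 0},
  {"dp": [25, -40, 0], "spin": 0},
  {"dp": [25, -40, 0], "spin": 0},
  {"dp": [25, -40, 0], "spin": 0},
])

```text
clock: 2.9
position: [0.4789, -0.0071, 0.4051]
ee_rot: [1.0, -0.001, 0.001, 0.0]
ft_force: [0.4, -0.7, 0.1]
grip_width: -0.005
grasp_force: 0.0
```

arm_command([
  {"dp": [20, -40, 0], "spin": 0},
  {"dp": [4, -31, 0], "spin": 0},
  {"dp": [0, 0, 0], "spin": 0},
  {"dp": [0, 0, 0], "spin": 0},
])

```text
clock: 3.3
position: [0.5023, 0.0626, 0.4046]
ee_rot: [1.0, 0.001, -0.0, 0.0]
ft_force: [-0.1, 0.8, -0.3]
grip_width: -0.0
grasp_force: 0.0
```

```bash
python3 - <<'E'
from h import *
o=manip.get_obs();print(o['clock'],o['position'],o['ee_rot'])
p=viewer.camera_params('wrist');print(p)
im=viewer.camera('wrist');cv2.imwrite('pics/w1.png',im)
f=200/np.tan(np.radians(p['vertical_fov'])/2)
from scipy.spatial.transform import Rotation as Rn
T=np.eye(4);T[:3,:3]=Rn.from_quat(o['ee_rot']).as_matrix();T[:3,3]=o['position'];C=np.linalg.inv(T@p['T_tool_cam'])
for n,X in dict(L=(.541,.125,.095),Ltip=(.4625,.1565,.095),M=(.540,-.004,.095),Mtip=(.4696,.0438,.095),R=(.541,-.133,.095),Rtip=(.4815,-.0715,.095)).items():
    c=(C@np.array([*X,1]))[:3];u=c[:2]/c[2];u=u*(1+p['k1']*(u@u));print(n,f*u[0]+p['cx'],f*u[1]+p['cy'])
E
```

```text
3.3 [0.50225264 0.06256243 0.40455775] [ 9.99999858e-01  5.03319880e-04 -1.59030377e-04  7.21841811e-05]
{'vertical_fov': 64.06094209476038, 'cx': 322.2004480699036, 'cy': 196.29230603584085, 'k1': 0.015423741166819278, 'T_tool_cam': array([[ 5.89046439e-04, -9.45155188e-01, -3.26621071e-01,
         8.60747074e-02],
       [ 9.99999823e-01,  5.83672166e-04,  1.14461563e-04,
         6.27513886e-04],
       [ 8.24556876e-05, -3.26621081e-01,  9.45155364e-01,
         3.03758068e-02],
       [ 0.00000000e+00,  0.00000000e+00,  0.00000000e+00,
         1.00000000e+00]])}
L 249.90267095133356 142.83608757577377
Ltip 222.74418552636953 225.17564554000901
M 397.65699234349415 144.2117206962236
Mtip 341.2281473251653 218.43614363213908
R 547.0023154175295 142.9492121012724
Rtip 465.2842811524682 206.90107373841724
```

View pics/w1.png

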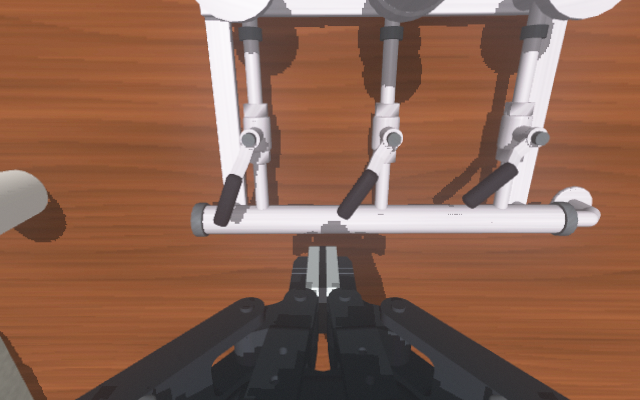

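The wrist view has the lever tips at (221,224), (343,216) and (467,204), matching my predictions within a few pixels. I'm descending to the left of the middle lever.

arm_command([
  {"dp": [2, -5, 45], "spin": 0},
  {"dp": [0, 0, 45], "spin": 0},
  {"dp": [0, 0, 40], "spin": 0},
  {"dp": [0, 0, 19], "spin": 0},
  {"dp": [0, 0, 0], "spin": 0},
])

```text
clock: 3.85
position: [0.5032, 0.0655, 0.2531]
ee_rot: [1.0, -0.001, -0.002, 0.0]
ft_force: [-0.1, -0.2, 0.3]
grip_width: -0.003
grasp_force: 0.0
```

arm_command([
  {"dp": [-15, 5, 0], "spin": 0},
  {"dp": [-10, 10, 0], "spin": 0},
  {"dp": [-3, 10, 0], "spin": 0},
  {"dp": [-2, 8, 0], "spin": 0},
  {"dp": [0, 5, 0], "spin": 0},
])

```text
clock: 4.35
position: [0.4744, 0.0284, 0.2564]
ee_rot: [1.0, -0.001, 0.0, 0.0]
ft_force: [-1.0, 3.5, 0.9]
grip_width: 0.003
grasp_force: 1.2
```

arm_command([
  {"dp": [0, 4, 0], "spin": 0},
  {"dp": [0, 3, 0], "spin": 0},
  {"dp": [0, 2, 0], "spin": 0},
  {"dp": [0, 0, 0], "spin": 0},
])

```text
clock: 4.75
position: [0.4744, 0.0203, 0.2557]
ee_rot: [1.0, -0.0, 0.0, 0.0]
ft_force: [-0.3, 0.2, -0.1]
grip_width: -0.002
grasp_force: 0.1
```

arm_command([
  {"dp": [0, 2, 0], "spin": 0},
  {"dp": [0, 0, 0], "spin": 0},
])

```text
clock: 4.95
position: [0.4743, 0.0189, 0.2557]
ee_rot: [1.0, 0.0, 0.0, -0.0]
ft_force: [-0.9, 4.1, 0.8]
grip_width: 0.001
grasp_force: 1.9
```

arm_command([
  {"dp": [0, 1.5, 0], "spin": 0},
  {"dp": [0, 0, 0], "spin": 0},
])

```text
clock: 5.15
position: [0.4742, 0.0185, 0.2557]
ee_rot: [1.0, 0.001, 0.0, -0.001]
ft_force: [0.0, 8.4, -0.2]
grip_width: 0.003
grasp_force: 4.5
```

arm_command([
  {"dp": [0, 1.5, 0], "spin": 0},
  {"dp": [0, 0, 0], "spin": 0},
])

```text
clock: 5.35
position: [0.4742, 0.018, 0.2558]
ee_rot: [1.0, 0.001, 0.0, -0.002]
ft_force: [-0.4, 13.9, -1.0]
grip_width: 0.003
grasp_force: 6.9
```

arm_command([
  {"dp": [0, 1.5, 0], "spin": 0},
  {"dp": [0, 0, 0], "spin": 0},
])

```text
clock: 5.55
position: [0.4742, 0.0176, 0.2558]
ee_rot: [1.0, 0.002, 0.0, -0.003]
ft_force: [-0.4, 18.1, -1.3]
grip_width: 0.003
grasp_force: 9.3
```

arm_command([
  {"dp": [0, -12, 0], "spin": 0},
  {"dp": [-2, -35, 0], "spin": 0},
  {"dp": [-3, -35, 0], "spin": 0},
  {"dp": [0, -15, 0], "spin": 0},
  {"dp": [3, -9, 0], "spin": 0},
])

```text
clock: 6.05
position: [0.4721, 0.1213, 0.2558]
ee_rot: [1.0, 0.001, 0.0, 0.0]
ft_force: [0.2, -0.9, 0.2]
grip_width: 0.003
grasp_force: 0.0
```

arm_command([
  {"dp": [0, -8, 0], "spin": 0},
  {"dp": [2, -9, 0], "spin": 0},
  {"dp": [3, -9, 0], "spin": 0},
  {"dp": [5, -7, 0], "spin": 0},
  {"dp": [7, -7, 0], "spin": 0},
])

```text
clock: 6.55
position: [0.4894, 0.1603, 0.2554]
ee_rot: [1.0, -0.0, -0.001, 0.0]
ft_force: [-3.4, -1.0, 1.0]
grip_width: -0.001
grasp_force: 1.6
```

arm_command([
  {"dp": [7, -7, 0], "spin": 0},
  {"dp": [7, -7, 0], "spin": 0},
  {"dp": [7, -5, 0], "spin": 0},
  {"dp": [6, -3, 0], "spin": 0},
  {"dp": [0, 0, 0], "spin": 0},
])

```text
clock: 7.05
position: [0.517, 0.1827, 0.2557]
ee_rot: [1.0, 0.0, 0.0, -0.001]
ft_force: [0.4, -0.3, 0.3]
grip_width: 0.0
grasp_force: 0.0
```

arm_command([
  {"dp": [3, 0, 0], "spin": 0},
  {"dp": [0, 0, 0], "spin": 0},
])

```text
clock: 7.25
position: [0.5193, 0.1824, 0.2559]
ee_rot: [1.0, 0.0, 0.0, -0.0]
ft_force: [-0.9, 1.6, -0.4]
grip_width: 0.003
grasp_force: 0.4
```

arm_command([
  {"dp": [2.5, 0, 0], "spin": 0},
  {"dp": [0, 0, 0], "spin": 0},
])

```text
clock: 7.45
position: [0.5218, 0.1822, 0.2559]
ee_rot: [1.0, -0.0, 0.0, -0.0]
ft_force: [-2.3, 1.1, 1.2]
grip_width: 0.005
grasp_force: 0.8
```

arm_command([
  {"dp": [2, 0, 0], "spin": 0},
  {"dp": [0, 0, 0], "spin": 0},
])

```text
clock: 7.65
position: [0.5232, 0.1823, 0.2557]
ee_rot: [1.0, 0.0, -0.001, 0.0]
ft_force: [-6.6, 1.1, 4.6]
grip_width: -0.0
grasp_force: 3.6
```

arm_command([
  {"dp": [1.5, 0, 0], "spin": 0},
  {"dp": [0, 0, 0], "spin": 0},
])

```text
clock: 7.85
position: [0.5238, 0.1824, 0.2557]
ee_rot: [1.0, 0.0, -0.002, 0.001]
ft_force: [-15.0, -0.2, 11.0]
grip_width: -0.001
grasp_force: 7.3
```

arm_command([
  {"dp": [-30, 0, 0], "spin": 0},
  {"dp": [-30, 10, -25], "spin": 0},
  {"dp": [-4, 30, -35], "spin": 0},
  {"dp": [0, 50, 0], "spin": 0},
  {"dp": [0, 50, 0], "spin": 0},
])

```text
clock: 8.35
position: [0.4614, 0.0405, 0.3173]
ee_rot: [1.0, 0.0, 0.002, 0.001]
ft_force: [1.2, -0.8, -1.0]
grip_width: 0.002
grasp_force: 0.0
```

arm_command([
  {"dp": [0, 50, 0], "spin": 0},
  {"dp": [0, 50, 0], "spin": 0},
  {"dp": [0, 50, 0], "spin": 0},
  {"dp": [0, 10, 0], "spin": 0},
  {"dp": [0, 0, 0], "spin": 0},
])

```text
clock: 8.85
position: [0.461, -0.1204, 0.3158]
ee_rot: [1.0, -0.002, 0.0, 0.0]
ft_force: [0.6, 0.1, 0.7]
grip_width: 0.0
grasp_force: 0.0
```

arm_command([
  {"dp": [0, 0, 40], "spin": 0},
  {"dp": [0, 0, 20], "spin": 0},
  {"dp": [8, -6, 0], "spin": 0},
  {"dp": [7, -7, 0], "spin": 0},
  {"dp": [7, -9, 0], "spin": 0},
])

```text
clock: 9.35
position: [0.4846, -0.0948, 0.2572]
ee_rot: [1.0, 0.0, 0.001, 0.0]
ft_force: [-1.5, -3.4, -0.0]
grip_width: -0.002
grasp_force: 1.3
```

arm_command([
  {"dp": [7, -9, 0], "spin": 0},
  {"dp": [7, -8, 0], "spin": 0},
  {"dp": [7, -7, 0], "spin": 0},
  {"dp": [7, -5, 0], "spin": 0},
  {"dp": [6, 0, 0], "spin": 0},
])

```text
clock: 9.85
position: [0.5177, -0.0657, 0.2557]
ee_rot: [1.0, 0.001, -0.0, -0.0]
ft_force: [-2.9, 1.5, 0.4]
grip_width: -0.001
grasp_force: 1.3
```

arm_command([
  {"dp": [3, 0, 0], "spin": 0},
  {"dp": [0, 0, 0], "spin": 0},
])

```text
clock: 10.05
position: [0.5207, -0.0669, 0.2557]
ee_rot: [1.0, -0.0, 0.0, -0.0]
ft_force: [-0.4, -0.0, -0.3]
grip_width: -0.001
grasp_force: 0.0
```

arm_command([
  {"dp": [2, 0, 0], "spin": 0},
  {"dp": [0, 0, 0], "spin": 0},
])

```text
clock: 10.25
position: [0.5222, -0.0671, 0.2557]
ee_rot: [1.0, -0.0, 0.0, -0.0]
ft_force: [-0.7, 0.6, 0.2]
grip_width: 0.006
grasp_force: 0.4
```

arm_command([
  {"dp": [2, 0, 0], "spin": 0},
  {"dp": [0, 0, 0], "spin": 0},
])

```text
clock: 10.45
position: [0.5241, -0.067, 0.2557]
ee_rot: [1.0, -0.0, -0.0, 0.0]
ft_force: [-3.3, 1.3, 0.2]
grip_width: 0.001
grasp_force: 1.7
```

arm_command([
  {"dp": [1.5, 0, 0], "spin": 0},
  {"dp": [0, 0, 0], "spin": 0},
])

```text
clock: 10.65
position: [0.5248, -0.067, 0.2555]
ee_rot: [1.0, -0.0, -0.002, 0.0]
ft_force: [-11.6, 1.1, 6.8]
grip_width: 0.002
grasp_force: 5.6
```

arm_command([
  {"dp": [0.8, 0, 0], "spin": 0},
  {"dp": [0, 0, 0], "spin": 0},
  {"dp": [-30, 0, 0], "spin": 0},
  {"dp": [-30, 0, -20], "spin": 0},
  {"dp": [0, 0, -45], "spin": 0},
])

```text
clock: 11.15
position: [0.4625, -0.0674, 0.3177]
ee_rot: [1.0, -0.0, -0.004, -0.0]
ft_force: [1.0, -0.1, 1.7]
grip_width: 0.001
grasp_force: 0.0
```

arm_command([
  {"dp": [0, 10, -45], "spin": 0},
  {"dp": [-10, 30, -35], "spin": 0},
  {"dp": [-15, 45, 0], "spin": 0},
  {"dp": [-15, 45, 0], "spin": 0},
  {"dp": [-15, 45, 0], "spin": 0},
])

```text
clock: 11.65
position: [0.4107, -0.2439, 0.4017]
ee_rot: [1.0, -0.0, 0.001, 0.001]
ft_force: [0.9, 0.1, -0.0]
grip_width: -0.0
grasp_force: 0.0
```

arm_command([
  {"dp": [-15, 45, 0], "spin": 0},
  {"dp": [-15, 45, 0], "spin": 0},
  {"dp": [-15, 45, 0], "spin": 0},
  {"dp": [0, 0, 0], "spin": 0},
  {"dp": [0, 0, 0], "spin": 0},
])

```text
clock: 12.15
position: [0.366, -0.3781, 0.4007]
ee_rot: [1.0, -0.001, 0.0, 0.0]
ft_force: [0.7, 0.6, -0.4]
grip_width: -0.004
grasp_force: 0.0
```

```bash
python3 - <<'E'
from h import *
o=manip.get_obs();print(o['clock'],o['position'],o['joint_velocities'])
a=viewer.camera('top')
cv2.imwrite('pics/top1.png',cv2.resize(a[60:330,150:510],(800,600),interpolation=cv2.INTER_CUBIC))
E
```

```text
12.15 [ 0.36597951 -0.37809524  0.40066527] [-0.02800349 -0.01906096 -0.04096085  0.01471778 -0.00930665  0.00109154
 -0.00704986]
```

View pics/top1.png

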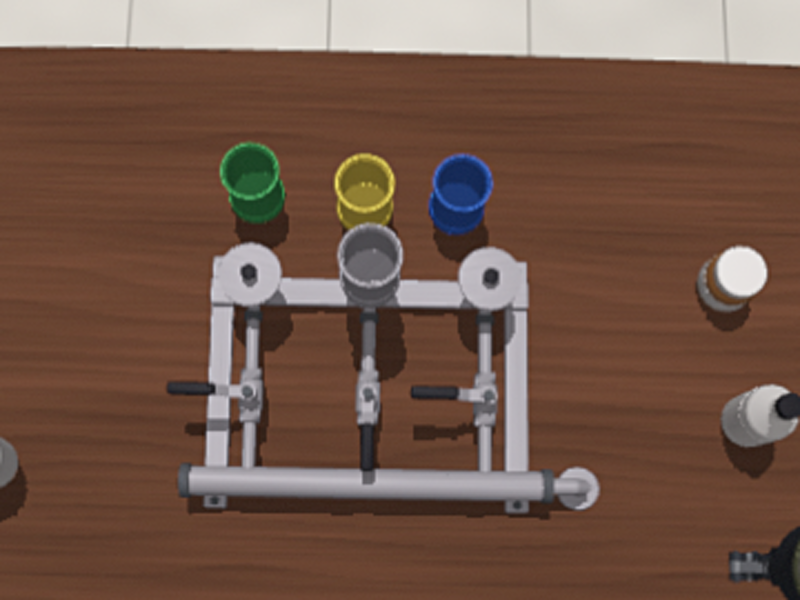

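The middle lever is in line with its pipe, with its tip at (367,470). The left lever (170,387) and right lever (413,391) lie straight across theirs. The funnel, lids, bottle and jar haven't moved, and the hand is clear.

```bash
python3 -c "
from h import *
print(manip.hand_in())"
```

```text
the job is handed in; nothing more can be done
None
```

The middle (funnel) valve is fully open and the left and right valves are fully shut, each pushed to its stop; nothing else was disturbed, the hand is clear, and the job was handed in at about 12 s.

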